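# Steady the swinging dosing yoke over the dish

## Task

Take the trolley of the overhead rail by its handle, draw the hanging dosing yoke out of its parking place over the parking bar, bring it along the rail to the glass dish, and leave it there, trolley let go, with the tube pointing at the middle of the dish and hanging still: keep it there, still, for a good three seconds before you finish. It comes off the bar swinging and hardly calms down by itself, so steady it by moving the trolley only: do not touch the yoke or its bottles, do not let the tube knock back against the bar, never let it swing so far that the bottles spill (about 30 degrees), and leave the other things on the table alone.

Things in the scene. Friction and masses are not known exactly. Their poses are not given: they have to be found in the camera images.
- rail: straight aluminium overhead rail, 760 mm long, on two posts, fixed to the table. Origin on the table top under the rail's middle; its y axis runs along the rail, z up. The rail bar is 20 mm wide and 24 mm high, its centre line 260 mm above the table. The trolley can travel from y = -270 mm (end stop, next to the parking bar) to y = +270 mm.
- trolley: grey trolley, 70 mm long, that slides along the rail with about 2.5 N of friction and stays where it is left. Origin at rail centre height (260 mm above the table) on the rail's centre line; axes as the rail's. Mass 0.4 kg.
- handle (a point): point to grip on the trolley's black upright handle block: 24 mm along the rail, 36 mm across it, its top 23 mm above this point, the trolley's roof 27 mm below it. The point is 312 mm above the table, 52 mm straight above the trolley's origin. Free room on both sides along the rail.
- yoke: dosing yoke, a pendulum swinging freely along the rail on the trolley's pivot pin. Origin on the pivot, level with the trolley's origin and 65 mm from it in the rail's +x (away from the robot). Beam 330 mm long along y, a bottle at each end, a 12 mm tube straight down. Axes equal the rail's when it hangs plumb; a positive turn about x swings the tube tip to +y.
- bottle_b: amber bottle fixed upright on the beam's +y end, 54 mm diameter, 100 mm high, 0.22 kg; a like one is on the -y end. Origin on the beam's line, 165 mm from the pivot. The yoke weighs 0.71 kg in all (nominal).
- bulb: white bulb on the tube, 52 mm, origin at its centre, 90 mm below the pivot; 0.15 kg nominal, filled from 0.7 to 1.4 times that. Small swings of the yoke obey angle'' = -(9.81*angle + a)/Le, a = the trolley's acceleration along the rail's +y, Le = 0.64 m nominal (0.53 to 0.77). Free period about 1.6 s; swings die out only over a minute or more.
- tube_tip (a point): lower end of the yoke's tube (a steel ball end of 18 mm diameter), 224 mm from the pivot; 36 mm above the table when the yoke hangs plumb.
- park_bar: fixed steel bar, 12 mm thick, level, crosswise to the rail, 200 mm from its middle towards -y. Origin on its axis, 37 mm above the table, under the yoke's plane. At the start the tube hangs 35 to 65 mm on its -y side; the ball end overlaps the bar in height, so as the trolley is drawn to +y the tube is held back until the yoke leans about 0.25 rad and slips over the top; then it swings.
- dish: round glass dish, 92 mm diameter, 18 mm high including its black rubber coaster (120 mm diameter, 4 mm), fixed on the table under the path of the tube, 220 to 390 mm beyond the parking bar towards the rail's +y. Origin at the centre of its underside.
- microscope: green toy microscope, 110 mm wide, 180 mm high, standing between robot and rail; leave alone. Origin under its base.
- flask: conical glass flask, 100 mm wide, 140 mm high, standing between robot and rail; leave alone. Origin under its base.
- petri_stack: stack of closed petri dishes, 94 mm wide, 38 mm high, standing between robot and rail; leave alone. Origin under its base.
- stock_bottle: small capped jar, 50 mm wide, 100 mm high, standing between robot and rail; leave alone. Origin under its base.

How it is judged:
By the outcome, as a careful person would: the job done as asked, in the order asked, and still so for the second after the job is handed in, with the robot touching nothing.
It also fails if it takes over 54 s, if anything falls off the work surface, if the arm or the gripper's body presses on something with over 40 N, if the wrist force passes 120 N, or if a joint passes its speed limit or range.

## Robot

A 6-joint arm with a two-finger parallel gripper is mounted at the origin on the work surface. World frame = base frame: x ahead of the robot, y to its left, z up, the work surface at z = 0. Lengths are in m, angles in rad, forces in N, time in s.
With the tool pointing down it reaches from about 0.25 to 0.85 m from the base axis. Payload 12.5 kg.
Tool frame: the origin (TCP) lies midway between the tips of the shut fingers; the grasp point (between the pads) lies 19 mm behind it (env.pinch_z is the distance from the TCP to the grasp point, in m); z points along the fingers, y is the line along which they close (so a half turn about z gives the same grasp; the last joint's range is limited). The gripper opens to 93 mm and grips with 3 to 60 N. Pads are 15 mm wide; open, the fingers measure 128 mm over their backs; the gripper's body (75 mm by 188 mm) begins 65 mm behind the grasp point.
Start: joints at [1.108, 0.351, 1.652, -0, 1.139, -0.085], TCP at [0.203, 0.511, 0.219] pointing down, gripper open.
Joint ranges: [-2.75, 2.75], [-0.79, 2.1], [0.01, 2.65], [-1.57, 4.71], [0.07, 3.14], [-2.87, 2.87]. Speed limits (rad/s): [2.22, 2.22, 2.79, 3.14, 3.14, 3.14].

## Interface

Orientations are given as a rotation vector (axis times angle).
In Python, from plant import env gives the robot as it stands.
- The arm moves only by the tool drive_tool, never from a script. Its argument "commands" is a list of rows, each an object with "angular": the turn, a rotation vector about the tool's x, y, z in degrees, a list of three; "delta_pos": the shift along the tool's x, y, z in mm, a list of three; "fingers": the closure, from 0 (fully open) to 1 (shut). A call has 1 to 20 rows; each row shifts and turns the commanded pose from where the row before left it, along the tool's axes as they then stand; what a row does not reach is not made up. A row lasts 1/8 s, in which the tool goes at most 62.5 mm and 10.7 degrees, less where a joint would pass 70% of its speed; a pose out of reach is approached as far as the arm can. A call is refused whole if a number of a shift passes 62.5 or a number of a turn 10.7, either way. A call with a gripper value outside its range is refused whole. The fingers move at their own pace and stop on an object; the grip force is fixed at half the most. Time passes only in rows, so rows that do not move let the fingers close. It gives the time, the measured TCP pose, the force, the opening and the grip force at its end, in the units of the state.
- env.observe(): the state, without advancing time (a new reading comes with each control period).
- env.capture(name): name is "side" or "top" or "wrist"; returns (picture, depth): 480x640x3 uint8, red, green, blue; 480x640 float32, m along the optical axis (not along the pixel's ray), 0 where there is no reading.
- env.camera_info(name): a dict with "camera_matrix" (3x3 intrinsics, pixels), "k1" (the pictures are not rectified: a ray, as slopes to the right and down, at radius r is drawn at 1 + k1 r^2 times it, then the intrinsics apply), "rvec" (rotation vector, rad) and "tvec" (3), from world to camera coordinates, as OpenCV has them; the wrist camera has in their place "T_tool_cam" (4x4, takes a point from camera to tool coordinates, whose origin is the TCP and whose axes are the flange's). Camera axes: x right, y down, z forward; pixel columns grow to the right and rows downward; lengths in m; the calibration is good to about 2 mm. A picture is of the moment at which its call begins: read the wrist's pose just before it. camera_info takes no time and is no camera call.
- env.close_job(): hands the job in; it is judged then, once.
The state is a dict: "t": time; "joints": joint angles; "joint_velocities": joint speeds; "effort": joint torques, N m; "position": TCP position; "tool_rot": TCP orientation; "force": force on the tool from outside, world axes, zero at the start; "torque": the same for the moment, N m; "grip_width": finger opening in m; "grasp_force": force on a finger pad.
Only numpy, scipy, OpenCV 4.12 (cv2) and the standard library are available. Lean on these libraries where they do the work, as an engineer would, in place of code of your own. Each camera call takes 0.05 s, during which the arm holds its last target. There are 200 camera calls.

## Working session

There is one attempt and no reset: what is moved stays moved. The work goes in short steps, Python scripts to look and compute and a tool call to move; the robot and the scene stay as the last step left them, time stands still between calls to the robot, and variables do not carry over. Pictures are saved under pics/ and viewed, at most 10 in all, crops included, and the job is handed in when it is done.

Besides the shell and the picture viewer there is one more tool, called after "Request:" as name([rows], argument=value, ...), one row to a line, values as JSON. drive_tool: Moves the arm, as the interface text tells. Its arguments: {"type":"object","properties":{"commands":{"type":"array","items":{"type":"object","properties":{"angular":{"type":"array","items":{"type":"number"}},"delta_pos":{"type":"array","items":{"type":"number"}},"fingers":{"type":"number"}}}}},"required":["commands"]}

```bash
ls; mkdir -p pics
python3 - <<'E'
from plant import env
import cv2,numpy as np
s=env.observe();print({k:np.round(v,3) for k,v in s.items()},env.pinch_z)
ims=[]
for n in ("side","top"):
    i=env.camera_info(n);print(n,i)
    p,d=env.capture(n);np.savez(f"pics/{n}0.npz",p=p,d=d)
    cv2.imwrite(f"pics/{n}0.png",p[:,:,::-1])
print(env.camera_info("wrist"))
E
```

```text
pics
{'t': np.float64(0.0), 'joints': array([ 1.108,  0.351,  1.652, -0.   ,  1.139, -0.085]), 'joint_velocities': array([ 0.002,  0.   ,  0.001,  0.001, -0.   ,  0.002]), 'effort': array([-0.0000e+00, -4.9734e+01, -2.8525e+01,  7.0000e-02,  2.6000e-02,
       -0.0000e+00]), 'position': array([0.203, 0.511, 0.218]), 'tool_rot': array([-5.900e-01, -3.085e+00,  2.000e-03]), 'force': array([-0.22 , -0.093, -0.186]), 'torque': array([-0.036, -0.07 ,  0.001]), 'grasp_force': np.float64(0.0), 'grip_width': np.float64(0.093)} 0.0188
side {'camera_matrix': array([[447.07307965,   0.        , 315.44374539],
       [  0.        , 447.07307965, 238.99622513],
       [  0.        ,   0.        ,   1.        ]]), 'k1': -0.0723951423765246, 'rvec': array([ 2.22225715, -0.93291483,  0.34956901]), 'tvec': array([-0.39429554,  0.36265182,  1.00434421])}
top {'camera_matrix': array([[504.27552751,   0.        , 320.22140339],
       [  0.        , 504.27552751, 229.96837655],
       [  0.        ,   0.        ,   1.        ]]), 'k1': -0.1276439996781621, 'rvec': array([ 2.15082682, -2.20900827,  0.13913253]), 'tvec': array([-0.0681429 ,  0.51852194,  1.22441481])}
{'camera_matrix': array([[402.5215549 ,   0.        , 317.85020965],
       [  0.        , 402.5215549 , 234.34507692],
       [  0.        ,   0.        ,   1.        ]]), 'k1': 0.0126406881581004, 'T_tool_cam': array([[-3.54413148e-04, -9.54080054e-01, -2.99551539e-01,
         8.45297043e-02],
       [ 9.99999891e-01, -4.28907349e-04,  1.82936256e-04,
        -2.79844936e-04],
       [-3.03015689e-04, -2.99551441e-01,  9.54080103e-01,
        -1.65852919e-01],
       [ 0.00000000e+00,  0.00000000e+00,  0.00000000e+00,
         1.00000000e+00]])}
```

View pics/side0.png

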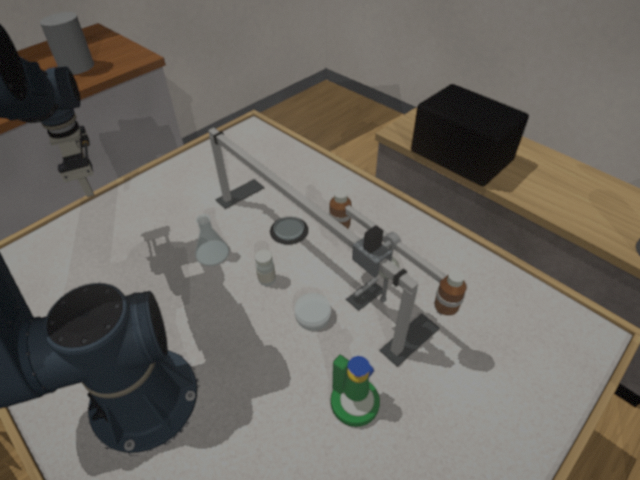

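View pics/top0.png

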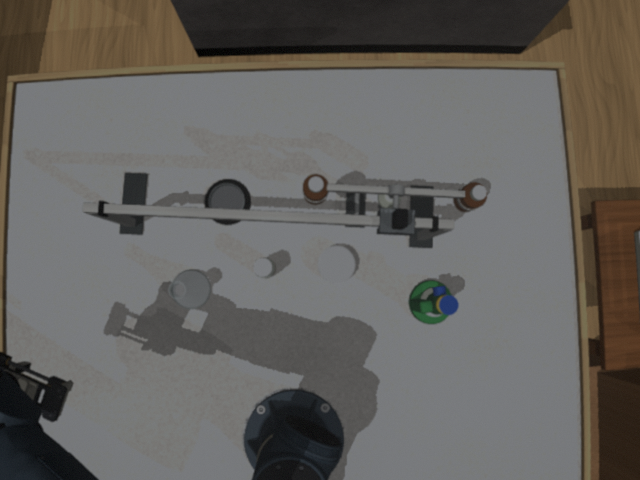

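Side view: trolley handle at (373,238), dish (289,230), bottles (341,208) and (451,294). Top view: handle (402,218), rail from (95,208) to (450,225), dish (228,201), bar near (355,205). Next I measure these points.

```bash
cat > h.py <<'E'
import cv2,numpy as np
from plant import env
def cam(n):
    i=env.camera_info(n);R=cv2.Rodrigues(i["rvec"])[0];return i["camera_matrix"],np.array([i["k1"],0,0,0.]),R,np.asarray(i["tvec"])
def rays(n,uv):
    K,k,R,t=cam(n)
    q=cv2.undistortPoints(np.asarray(uv,float).reshape(-1,1,2),K,k).reshape(-1,2)
    return -R.T@t,np.c_[q,np.ones(len(q))]@R   # origin, dirs (unit optical depth)
def plane(n,uv,z):
    o,d=rays(n,uv);return o+d*((z-o[2])/d[:,2])[:,None]
def cloud(n,d):
    v,u=np.nonzero(d>0);o,r=rays(n,np.c_[u,v]);return np.c_[u,v],o+r*d[v,u][:,None]
E
python3 - <<'E'
from h import *
np.set_printoptions(precision=4,suppress=True)
for n in ("top","side"):
    f=np.load(f"pics/{n}0.npz");p,d=f["p"],f["d"]
    uv,P=cloud(n,d)
    reg=(P[:,0]>.25)&(P[:,0]<.75)&(abs(P[:,1])<.5)
    r=reg&(abs(P[:,2]-.272)<.006)
    Q=P[r];
    # rail: robust line fit
    l=cv2.fitLine(Q[:,:2].astype(np.float32),cv2.DIST_HUBER,0,.005,.001).ravel()
    for _ in range(6):
        e=abs((Q[:,0]-l[2])*l[1]-(Q[:,1]-l[3])*l[0]);Q=Q[e<.013]
        l=cv2.fitLine(Q[:,:2].astype(np.float32),cv2.DIST_L2,0,.005,.001).ravel()
    print(n,"rail dir",l,"yaw",np.degrees(np.arctan2(-l[0]*np.sign(l[1]),abs(l[1]))),"y range",np.percentile(Q[:,1],[0,1,99,100]),len(Q))
    hsv=cv2.cvtColor(p,cv2.COLOR_RGB2HSV);V=hsv[uv[:,1],uv[:,0],2]
    h=reg&(P[:,2]>.328)&(P[:,2]<.345)&(V<60)
    print(" handle top",len(P[h]),P[h].mean(0),P[h].min(0),P[h].max(0))
    g=P[reg&(P[:,2]<.2)&(P[:,2]>.03)];print(" max z near x<.45",)
    # coaster
    m=(hsv[:,:,2]<70).astype(np.uint8);pt=plane(n,[[228,201]] if n=="top" else [[289,230]],.004)
    print(" dish guess",pt)
    box=np.zeros_like(m);c=(228,201) if n=="top" else (289,230);cv2.circle(box,c,32,1,-1)
    ys,xs=np.nonzero(m*box);W=plane(n,np.c_[xs,ys],.004)
    W=W[np.linalg.norm(W[:,:2]-pt[0,:2],axis=1)<.075]
    print(" coaster circle",cv2.minEnclosingCircle(W[:,:2].astype(np.float32)),len(W))
    # amber bottles
    am=(hsv[:,:,0]<16)&(hsv[:,:,1]>110)
    a=reg&am[uv[:,1],uv[:,0]]&(P[:,2]>.2)
    for s in (P[a&(P[:,1]<-.2)],P[a&(P[:,1]>-.2)]): print(" amber",len(s),np.median(s,0),s.min(0),s.max(0))
    for x in [(0.25,.42)]: 
        o=(P[:,0]>.2)&(P[:,0]<.48)&(abs(P[:,1])<.4)&(P[:,2]>.2)&(P[:,2]<.35); print(" tall near",np.sum(o),)
E
python3 - <<'E'
import cv2
a=cv2.imread("pics/side0.png")[180:370,240:480];b=cv2.imread("pics/top0.png")[160:260,280:500]
cv2.imwrite("pics/c1.png",cv2.resize(a,None,fx=3,fy=3,interpolation=2))
E
```

```text
top rail dir [0.0583 0.9983 0.5302 0.1082] yaw -3.3411345 y range [-0.3446 -0.3206  0.402   0.4111] 2687
 handle top 215 [ 0.5049 -0.2273  0.3351] [ 0.4885 -0.2396  0.3281] [ 0.5212 -0.2162  0.3397]
 max z near x<.45
 dish guess [[0.5991 0.1502 0.004 ]]
 coaster circle ((0.5991783142089844, 0.15291792154312134), 0.060624681413173676) 657
 amber 162 [ 0.5456 -0.3838  0.2684] [ 0.5331 -0.4154  0.2608] [ 0.5795 -0.3723  0.275 ]
 amber 176 [ 0.5665 -0.0641  0.2672] [ 0.5561 -0.0897  0.2567] [ 0.6006 -0.0452  0.276 ]
 tall near 0
side rail dir [0.0625 0.998  0.5211 0.0148] yaw -3.5852659 y range [-0.3465 -0.3417  0.3992  0.4127] 1507
 handle top 135 [ 0.5006 -0.2299  0.3329] [ 0.4858 -0.2407  0.3282] [ 0.5176 -0.2187  0.3364]
 max z near x<.45
 dish guess [[0.5964 0.1508 0.004 ]]
 coaster circle ((0.5949581861495972, 0.1502506285905838), 0.05623169243335724) 214
 amber 349 [ 0.5388 -0.4054  0.2633] [ 0.5278 -0.4217  0.2005] [ 0.5674 -0.3749  0.2737]
 amber 164 [ 0.5628 -0.0764  0.2663] [ 0.2611 -0.0933  0.2106] [0.5938 0.4985 0.5098]
 tall near 109
```

View pics/c1.png

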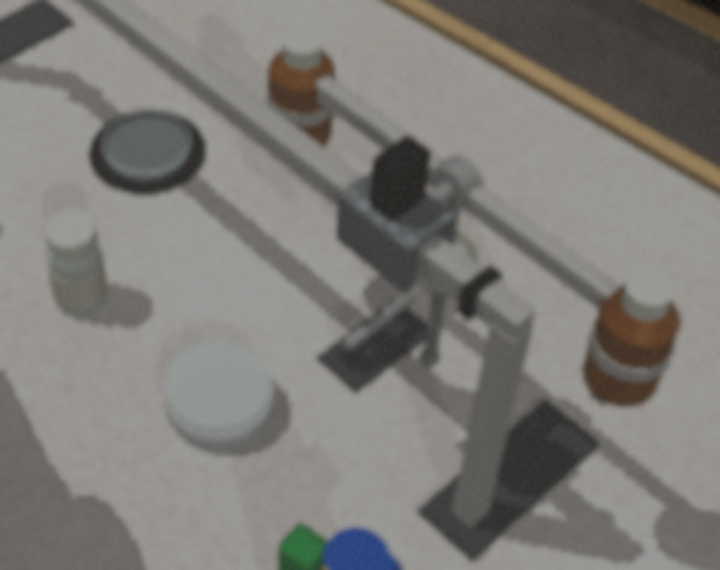

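The crop shows a plumb yoke with its tube behind the bar, and the handle is clear on both sides. Measured: handle about (0.505, -0.228), top at z 0.334. Dish (0.597, 0.1515), rail direction (0.06, 0.998), so the travel is about 385 mm. The dish sits 66 mm across from the rail, which fits the given 65. I approach now.

Request:
drive_tool([
  {"angular":[0,0,-9.1],"delta_pos":[0,0,-45],"fingers":0},
  {"angular":[0,0,-9.1],"delta_pos":[0,0,-50],"fingers":0},
  {"delta_pos":[0,0,-50],"fingers":0},
  {"delta_pos":[-10,-20,-45],"fingers":0},
  {"delta_pos":[-20,-40,0],"fingers":0},
  {"delta_pos":[-22,-46,0],"fingers":0},
  {"delta_pos":[-22,-46,0],"fingers":0},
  {"delta_pos":[-22,-46,0],"fingers":0},
  {"delta_pos":[-22,-46,0],"fingers":0},
  {"delta_pos":[-22,-46,0],"fingers":0},
  {"delta_pos":[-22,-46,0],"fingers":0},
  {"delta_pos":[-22,-46,0],"fingers":0},
  {"delta_pos":[-22,-46,0],"fingers":0},
  {"delta_pos":[-22,-46,0],"fingers":0},
  {"delta_pos":[-22,-46,0],"fingers":0},
  {"delta_pos":[-22,-46,0],"fingers":0},
  {"delta_pos":[-22,-46,0],"fingers":0},
  {"delta_pos":[-22,-46,0],"fingers":0},
  {"delta_pos":[-20,-40,0],"fingers":0},
  {"delta_pos":[-10,-20,0],"fingers":0},
])

```text
schema error: expected keys angular, delta_pos, fingers
```

Run:
```python
from h import *
np.set_printoptions(precision=4,suppress=True)
s=env.observe();print(s["t"],s["position"],s["tool_rot"],s["joints"])
R=cv2.Rodrigues(s["tool_rot"])[0];print(R)
p,d=env.capture("wrist");cv2.imwrite("pics/w1.png",p[:,:,::-1]);np.savez("pics/w1.npz",p=p,d=d)
i=env.camera_info("wrist");T=np.eye(4);T[:3,:3]=R;T[:3,3]=s["position"];T=T@i["T_tool_cam"]
v,u=np.nonzero(d>0)
q=cv2.undistortPoints(np.c_[u,v].astype(float).reshape(-1,1,2),i["camera_matrix"],np.array([i["k1"],0,0,0])).reshape(-1,2)
P=(np.c_[q,np.ones(len(q))]*d[v,u][:,None])@T[:3,:3].T+T[:3,3]
h=(P[:,2]>.328)&(P[:,2]<.342)&(np.hypot(P[:,0]-.505,P[:,1]+.228)<.06);H=P[h]
print(len(H),H.mean(0),np.percentile(H,[2,98],axis=0))
print(cv2.minAreaRect(H[:,:2].astype(np.float32)*1000))
```

```text
0.1 [0.2027 0.5109 0.2182] [-0.5899 -3.0854  0.0016] [ 1.1084  0.3512  1.6524 -0.      1.1391 -0.0846]
[[-0.9295  0.3689 -0.0005]
 [ 0.3689  0.9295 -0.0009]
 [ 0.0001 -0.0011 -1.    ]]<stdin>:11: RuntimeWarning: Mean of empty slice.
  ret = um.true_divide(
Traceback (most recent call last):
IndexError: index -1 is out of bounds for axis 0 with size 0
```

All keys are needed in each row, so I resend.

Request:
drive_tool([
  {"angular":[0,0,-9.1],"delta_pos":[0,0,-45],"fingers":0},
  {"angular":[0,0,-9.1],"delta_pos":[0,0,-50],"fingers":0},
  {"angular":[0,0,0],"delta_pos":[0,0,-50],"fingers":0},
  {"angular":[0,0,0],"delta_pos":[-10,-20,-45],"fingers":0},
  {"angular":[0,0,0],"delta_pos":[-20,-40,0],"fingers":0},
  {"angular":[0,0,0],"delta_pos":[-22,-46,0],"fingers":0},
  {"angular":[0,0,0],"delta_pos":[-22,-46,0],"fingers":0},
  {"angular":[0,0,0],"delta_pos":[-22,-46,0],"fingers":0},
  {"angular":[0,0,0],"delta_pos":[-22,-46,0],"fingers":0},
  {"angular":[0,0,0],"delta_pos":[-22,-46,0],"fingers":0},
  {"angular":[0,0,0],"delta_pos":[-22,-46,0],"fingers":0},
  {"angular":[0,0,0],"delta_pos":[-22,-46,0],"fingers":0},
  {"angular":[0,0,0],"delta_pos":[-22,-46,0],"fingers":0},
  {"angular":[0,0,0],"delta_pos":[-22,-46,0],"fingers":0},
  {"angular":[0,0,0],"delta_pos":[-22,-46,0],"fingers":0},
  {"angular":[0,0,0],"delta_pos":[-22,-46,0],"fingers":0},
  {"angular":[0,0,0],"delta_pos":[-22,-46,0],"fingers":0},
  {"angular":[0,0,0],"delta_pos":[-22,-46,0],"fingers":0},
  {"angular":[0,0,0],"delta_pos":[-20,-40,0],"fingers":0},
  {"angular":[0,0,0],"delta_pos":[-10,-20,0],"fingers":0},
])

```text
t: 2.65
position: [0.5054, -0.2283, 0.4078]
tool_rot: [-0.097, -3.139, -0.001]
force: [-1.2, 1.1, -1.1]
grip_width: 0.0932
grasp_force: 0.0
```

```bash
cat >> h.py <<'E'
def wcloud(s,d):
    i=env.camera_info("wrist");T=np.eye(4);T[:3,:3]=cv2.Rodrigues(s["tool_rot"])[0];T[:3,3]=s["position"];T=T@i["T_tool_cam"]
    v,u=np.nonzero(d>0)
    q=cv2.undistortPoints(np.c_[u,v].astype(float).reshape(-1,1,2),i["camera_matrix"],np.array([i["k1"],0,0,0])).reshape(-1,2)
    return np.c_[u,v],(np.c_[q,np.ones(len(q))]*d[v,u][:,None])@T[:3,:3].T+T[:3,3]
E
python3 - <<'E'
from h import *
np.set_printoptions(precision=4,suppress=True)
s=env.observe();print(s["t"],s["position"],s["tool_rot"],s["joints"])
print(cv2.Rodrigues(s["tool_rot"])[0])
p,d=env.capture("wrist");cv2.imwrite("pics/w1.png",p[:,:,::-1]);np.savez("pics/w1.npz",p=p,d=d)
uv,P=wcloud(s,d)
h=(P[:,2]>.328)&(P[:,2]<.342)&(np.hypot(P[:,0]-.505,P[:,1]+.228)<.06);H=P[h]
print(len(H))
if len(H)>50: print(H.mean(0),np.percentile(H,[2,98],axis=0),cv2.minAreaRect(H[:,:2].astype(np.float32)*1000))
E
```

```text
2.65 [ 0.5054 -0.2283  0.4078] [-0.0967 -3.1389 -0.0007] [-0.5081  0.2398  1.3447 -0.0001  1.5583 -2.0173]
[[-0.9981  0.0616 -0.0012]
 [ 0.0616  0.9981  0.0005]
 [ 0.0012  0.0004 -1.    ]]
2019
[ 0.5029 -0.227   0.3342] [[ 0.487  -0.2386  0.3302]
 [ 0.5204 -0.2155  0.336 ]] ((504.64923095703125, -227.01405334472656), (24.014692306518555, 36.46092224121094), 85.66582489013672)
```

View pics/w1.png

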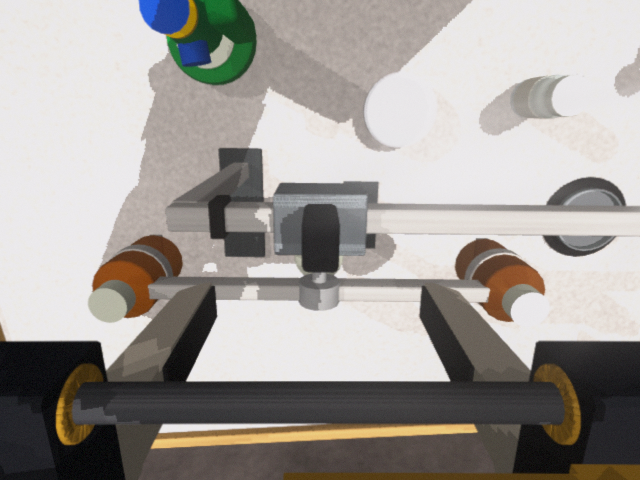

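The wrist picture shows the handle centred between the open fingers at (320,238), with both amber bottles at (135,278) and (500,278). I go down and grip.

Request:
drive_tool([
  {"angular":[0,0,0],"delta_pos":[1,1,30],"fingers":0},
  {"angular":[0,0,0],"delta_pos":[0,0,45],"fingers":0},
  {"angular":[0,0,0],"delta_pos":[0,0,30],"fingers":0},
  {"angular":[0,0,0],"delta_pos":[0,0,9],"fingers":0.3},
  {"angular":[0,0,0],"delta_pos":[0,0,0],"fingers":0.6},
  {"angular":[0,0,0],"delta_pos":[0,0,0],"fingers":1},
  {"angular":[0,0,0],"delta_pos":[0,0,0],"fingers":1},
  {"angular":[0,0,0],"delta_pos":[0,0,0],"fingers":1},
])

```text
t: 3.7
position: [0.5042, -0.2253, 0.2951]
tool_rot: [0.094, 3.14, -0.001]
force: [-0.3, 0.0, -0.6]
grip_width: 0.0477
grasp_force: 0.0
```

Run:
```python
from h import *
np.set_printoptions(precision=4,suppress=True)
s=env.observe();print(s["t"],s["position"],s["tool_rot"],s["force"],s["grip_width"],s["grasp_force"])
p,d=env.capture("wrist");cv2.imwrite("pics/w2.png",p[:,:,::-1]);np.savez("pics/w2.npz",p=p,d=d)
hsv=cv2.cvtColor(p,cv2.COLOR_RGB2HSV)
am=((hsv[:,:,0]<16)&(hsv[:,:,1]>150)).astype(np.uint8)
n,l,st,c=cv2.connectedComponentsWithStats(am)
for k in range(1,n):
    if st[k,4]>150: print(st[k],c[k])
```

```text
3.7 [ 0.5042 -0.2253  0.2951] [ 0.0945  3.1395 -0.0006] [-0.3342  0.0326 -0.6224] 0.04767267105787437 0.0
[  53  285   77   56 1611] [101.6251 309.8932]
[   0  314   94   65 3548] [ 39.772  342.2314]
[ 540  325  100   57 2246] [602.0744 354.0628]
```

View pics/w2.png

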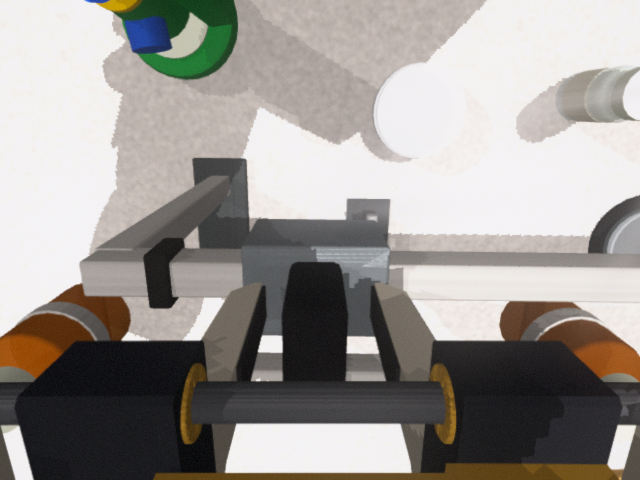

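The fingers straddle the handle but are still closing, and the bottles' bottoms are visible at (100,290) and (530,305). I finish the grip, then draw 75 mm slowly.

Request:
drive_tool([
  {"angular":[0,0,0],"delta_pos":[0,0,2],"fingers":1},
  {"angular":[0,0,0],"delta_pos":[0,0,0],"fingers":1},
  {"angular":[0,0,0],"delta_pos":[0,0,0],"fingers":1},
  {"angular":[0,0,0],"delta_pos":[0,0,0],"fingers":1},
  {"angular":[0,0,0],"delta_pos":[0,0,0],"fingers":1},
])

```text
t: 4.38
position: [0.504, -0.2253, 0.2924]
tool_rot: [-0.095, -3.14, 0.0]
force: [0.6, -1.6, -4.0]
grip_width: 0.024
grasp_force: 30.0
```

```bash
cat >> h.py <<'E'
def rowsLR(p):
    """top row (subpixel-ish) of amber bottle ends left & right in wrist picture"""
    hsv=cv2.cvtColor(p,cv2.COLOR_RGB2HSV);am=(((hsv[:,:,0]<18)&(hsv[:,:,1]>150))*255).astype(np.uint8)
    am[:, 180:460]=0; am[:180]=0
    am=cv2.morphologyEx(am,cv2.MORPH_OPEN,np.ones((3,3),np.uint8));o=[]
    for a,b in ((0,180),(460,640)):
        m=am[:,a:b]>0; cols=np.nonzero(m.any(0))[0]
        t=m.argmax(0)[cols]; o.append(np.sort(t)[:15].mean() if len(t)>15 else np.nan)
    return o
E
python3 - <<'E'
from h import *
np.set_printoptions(precision=4,suppress=True)
s=env.observe();print(s["t"],s["position"],s["force"],s["grip_width"],s["grasp_force"])
p,d=env.capture("wrist");np.savez("pics/w3.npz",p=p,d=d);print(rowsLR(p),rowsLR(np.load("pics/w2.npz")["p"]))
# geometry calib: bottle bottom ring projected in wrist frame; rail frame offset from TCP
i=env.camera_info("wrist");Tt=np.linalg.inv(i["T_tool_cam"]);K=i["camera_matrix"];k=np.array([i["k1"],0,0,0])
piv=np.array([-.065,0,s["position"][2]-.26])  # tool axes: x=-railx, y=rail y, z=down
ph=np.linspace(0,2*np.pi,200)
def top(th,zb):
    o=[]
    for sg in (-1,1):
        y=sg*.165+.027*np.cos(ph);z=np.full_like(y,-zb);x=.027*np.sin(ph) # up z
        Y=y*np.cos(th)-z*np.sin(th);Z=y*np.sin(th)+z*np.cos(th)
        P=piv+np.c_[-x,Y,-Z];C=P@Tt[:3,:3].T+Tt[:3,3]
        uv=cv2.projectPoints(C,np.zeros(3),np.zeros(3),K,k)[0].reshape(-1,2);o.append(np.sort(uv[:,1])[:15].mean())
    return o
for zb in (.03,.04,.05): print(zb,[np.round(top(t,zb),1) for t in (-.25,-.1,0,.1,.25)])
E
```

```text
4.375 [ 0.504  -0.2253  0.2924] [ 0.6226 -1.6214 -4.0107] 0.023988968857872488 29.984910786151886
[np.float64(290.4), np.float64(337.1333333333333)] [np.float64(287.0), np.float64(332.8666666666667)]
0.03 [array([349.8, 284.9]), array([325.7, 299.9]), array([312.1, 311.8]), array([300.1, 325.4]), array([285.1, 349.5])]
0.04 [array([339.7, 279.5]), array([317.3, 293.4]), array([304.6, 304.4]), array([293.6, 317. ]), array([279.6, 339.4])]
0.05 [array([330.5, 274.4]), array([309.5, 287.2]), array([297.7, 297.5]), array([287.4, 309.3]), array([274.5, 330.2])]
```

Run:
```python
from h import *
for f in ("w2","w3"):
    p=np.load(f"pics/{f}.npz")["p"];h=cv2.cvtColor(p,cv2.COLOR_RGB2HSV)
    for uv in ((520,315),(525,325),(530,308),(600,355),(100,295),(110,315)): print(uv,p[uv[1],uv[0]],h[uv[1],uv[0]])
    for lo in (80,100,120):
        am=(((h[:,:,0]<20)|(h[:,:,0]>170))&(h[:,:,1]>lo)).astype(np.uint8);am[:,180:460]=0;am[:180]=0
        am=cv2.morphologyEx(am,cv2.MORPH_OPEN,np.ones((3,3),np.uint8))
        print(lo,[np.sort(m.argmax(0)[m.any(0)])[:15].mean() for m in (am[:,:180],am[:,460:])])
```

```text
(520, 315) [98 65 47] [ 11 133  98]
(525, 325) [87 56 37] [ 11 147  87]
(530, 308) [93 63 45] [ 11 132  93]
(600, 355) [148  77  27] [ 12 208 148]
(100, 295) [151 144 140] [ 11  19 151]
(110, 315) [92 53 23] [ 13 191  92]
80 [np.float64(286.26666666666665), np.float64(302.0)]
100 [np.float64(286.53333333333336), np.float64(302.0)]
120 [np.float64(286.6666666666667), np.float64(303.0)]
(520, 315) [98 68 48] [ 12 130  98]
(525, 325) [86 56 40] [ 10 136  86]
(530, 308) [88 59 42] [ 11 133  88]
(600, 355) [147  76  24] [ 13 213 147]
(100, 295) [166 161 156] [ 15  15 166]
(110, 315) [89 46 14] [ 13 215  89]
80 [np.float64(289.2), np.float64(305.0)]
100 [np.float64(289.6666666666667), np.float64(305.0)]
120 [np.float64(289.8), np.float64(306.0)]
```

Run:
```python
from h import *
np.set_printoptions(precision=4,suppress=True)
s=dict(position=np.array([.5054,-.2283,.4078]),tool_rot=np.array([-.0967,-3.1389,-.0007]))
f=np.load("pics/w1.npz");uv,P=wcloud(s,f["d"])
e=np.array([.0616,.9981,0]);n=np.array([.9981,-.0616,0]);q=(P-np.array([.504,-.227,0]));S=q@e;X=q@n;Z=P[:,2]
for a,b in ((-.13,-.11),(-.11,-.09),(-.09,-.07),(-.05,-.03),(.03,.05),(.07,.09),(.09,.11),(.11,.13)):
    m=(S>a)&(S<b)&(abs(X-.065)<.015)&(Z>.2)
    r=(S>a)&(S<b)&(abs(X)<.01)&(Z>.2)
    print(a,m.sum(),np.median(Z[m]) if m.sum() else 0,np.median(X[m]) if m.sum() else 0,"rail",np.median(Z[r]) if r.sum() else 0)
```

```text
-0.13 392 0.2646218778584769 0.05797312499472171 rail 0.27166210945169456
-0.11 180 0.25611806488918476 0.05758205637331336 rail 0.2716491287662573
-0.09 504 0.26507021934000274 0.05968443583972194 rail 0.273930040416737
-0.05 530 0.2651618739785089 0.06100839905058965 rail 0.4632165999956024
0.03 523 0.26524723700834985 0.06179354764357354 rail 0.45892749907647024
0.07 437 0.2650346309923616 0.06128117484072502 rail 0.271629891730191
0.09 134 0.25323504008730924 0.059936624194176516 rail 0.27159383593931635
0.11 374 0.2642794933064616 0.06056203864082846 rail 0.27159952296860945
```

Run:
```python
from h import *
np.set_printoptions(precision=4,suppress=True)
s=dict(position=np.array([.5054,-.2283,.4078]),tool_rot=np.array([-.0967,-3.1389,-.0007]))
f=np.load("pics/w1.npz");uv,P=wcloud(s,f["d"])
def edges(P,zl,zh,ys,xr):
    lo=[];hi=[];c=[]
    for y in ys:
        m=(abs(P[:,1]-y)<.006)&(P[:,2]>zl)&(P[:,2]<zh)&(P[:,0]>xr[0]+.065*(y+.227))&(P[:,0]<xr[1]+.065*(y+.227))
        if m.sum()>8: c.append(y);lo.append(np.percentile(P[m,0],3));hi.append(np.percentile(P[m,0],97))
    mid=(np.array(lo)+hi)/2
    return np.polyfit(c,mid,1),np.mean(np.array(hi)-lo),len(c),np.std(mid-np.polyval(np.polyfit(c,mid,1),c))
print("w1 rail",edges(P,.268,.276,np.r_[np.arange(-.3,-.27,.006),np.arange(-.17,.05,.006)],(.485,.525)))
print("w1 beam",edges(P,.26,.27,np.r_[np.arange(-.33,-.26,.006),np.arange(-.2,-.12,.006)],(.54,.60)))
for n in ("top","side"):
    g=np.load(f"pics/{n}0.npz");_,Q=cloud(n,g["d"])
    print(n,edges(Q,.266,.278,np.r_[np.arange(-.31,-.28,.01),np.arange(-.17,.4,.01)],(.485,.528)))
    print(n,"beam",edges(Q,.258,.272,np.r_[np.arange(-.33,-.26,.006),np.arange(-.2,-.12,.006)],(.54,.60)))
```

```text
w1 rail (array([0.0745, 0.5211]), np.float64(0.018993151160079966), 38, np.float64(0.00019645389500943004))
w1 beam (array([0.0685, 0.5839]), np.float64(0.011619742016172158), 24, np.float64(0.0020339530429203303))
top (array([0.0702, 0.5217]), np.float64(0.019157141004920396), 61, np.float64(0.0007496652506126786))
top beam (array([0.0696, 0.5851]), np.float64(0.013149067716793715), 26, np.float64(0.00029146054689273737))
side (array([0.0728, 0.5197]), np.float64(0.019439141908490446), 61, np.float64(0.0008702418012648799))
side beam (array([0.0695, 0.5843]), np.float64(0.013170982409435716), 22, np.float64(0.0007348024623477548))
```

Request:
drive_tool([
  {"angular":[0,0,0.6],"delta_pos":[0,0,0],"fingers":1},
  {"angular":[0,0,0],"delta_pos":[0,0,0],"fingers":1},
])

```text
t: 4.68
position: [0.5041, -0.2252, 0.2924]
tool_rot: [-0.11, -3.139, 0.0]
force: [-0.0, -2.5, -4.8]
grip_width: 0.0243
grasp_force: 29.9
```

```bash
cat >> h.py <<'E'
def rowsLR(p):
    h=cv2.cvtColor(p,cv2.COLOR_RGB2HSV)
    am=(((h[:,:,0]<20)|(h[:,:,0]>170))&(h[:,:,1]>95)).astype(np.uint8);am[:,180:460]=0;am[:180]=0
    am=cv2.morphologyEx(am,cv2.MORPH_OPEN,np.ones((3,3),np.uint8))
    return [np.sort(m.argmax(0)[m.any(0)])[:12].mean() if m.any(0).sum()>12 else np.nan for m in (am[:,:180],am[:,460:])]
E
python3 - <<'E'
from h import *
for _ in range(3):
    s=env.observe();p,d=env.capture("wrist");print(s["t"],s["position"],s["force"],rowsLR(p),p[rowsLR(p)[0].astype(int)+5,60:130:10].tolist() if 0 else "")
h=cv2.cvtColor(p,cv2.COLOR_RGB2HSV)
am=(((h[:,:,0]<20)|(h[:,:,0]>170))&(h[:,:,1]>95)).astype(np.uint8)
for m,o in ((am[:,:180],0),(am[:,460:],460)):
    m=m.copy();m[:180]=0;c=np.nonzero(m.any(0))[0];t=m.argmax(0)[c];j=np.argsort(t)[:12];print(np.c_[c[j]+o,t[j]].tolist())
E
```

```text
4.675 [ 0.50405478 -0.2252201   0.29241575] [-0.03840707 -2.47475406 -4.82955759] [np.float64(291.4166666666667), np.float64(303.0)] 
4.725 [ 0.50404626 -0.22521546  0.29241523] [-0.12317849 -2.19084203 -6.47345877] [np.float64(291.5833333333333), np.float64(303.0)] 
4.775 [ 0.5040408  -0.22520629  0.29240567] [ 0.44506118 -2.69752993 -6.68606766] [np.float64(291.5833333333333), np.float64(303.0)] 
[[78, 289], [77, 289], [75, 290], [76, 290], [79, 290], [74, 291], [72, 292], [73, 292], [70, 293], [71, 293], [80, 294], [69, 294]]
[[522, 303], [523, 303], [521, 303], [520, 303], [519, 303], [518, 303], [514, 303], [515, 303], [517, 303], [516, 303], [577, 303], [576, 303]]
```

```bash
cat >> h.py <<'E'
E_=np.array([.0718,.9974,0]);N_=np.array([.9974,-.0718,0])
def rowsLR(p,s,d):
    uv,P=wcloud(s,d);q=P-s["position"];S=q@E_;X=q@N_
    m=(abs(S)>.11)&(abs(S)<.25)&(X>.028)&(X<.105)&(P[:,2]>.14)&(P[:,2]<.34)
    M=np.zeros(d.shape,np.uint8);M[uv[m,1],uv[m,0]]=1
    M=cv2.morphologyEx(M,cv2.MORPH_OPEN,np.ones((5,5),np.uint8))
    return [np.sort(a.argmax(0)[a.any(0)])[:15].mean() if a.any(0).sum()>15 else np.nan for a in (M[:,:200],M[:,440:])]
E
python3 - <<'E'
from h import *
for _ in range(2):
    s=env.observe();p,d=env.capture("wrist");print(s["t"],rowsLR(p,s,d))
for f in ("w3","w2"):
    g=np.load(f"pics/{f}.npz");print(rowsLR(g["p"],s,g["d"]))
E
```

```text
4.825 [np.float64(291.2), np.float64(302.0)]
4.875 [np.float64(291.2), np.float64(302.0)]
[np.float64(289.6), np.float64(304.0)]
[np.float64(285.46666666666664), np.float64(301.0)]
```

Request:
drive_tool([
  {"angular":[0,0,0],"delta_pos":[0,4,0],"fingers":1},
  {"angular":[0,0,0],"delta_pos":[0,8,0],"fingers":1},
  {"angular":[0,0,0],"delta_pos":[0,8,0],"fingers":1},
  {"angular":[0,0,0],"delta_pos":[0,8,0],"fingers":1},
  {"angular":[0,0,0],"delta_pos":[0,8,0],"fingers":1},
  {"angular":[0,0,0],"delta_pos":[0,8,0],"fingers":1},
  {"angular":[0,0,0],"delta_pos":[0,8,0],"fingers":1},
  {"angular":[0,0,0],"delta_pos":[0,8,0],"fingers":1},
  {"angular":[0,0,0],"delta_pos":[0,6,0],"fingers":1},
  {"angular":[0,0,0],"delta_pos":[0,4,0],"fingers":1},
])

```text
t: 6.18
position: [0.5091, -0.1549, 0.2924]
tool_rot: [-0.111, -3.14, -0.0]
force: [4.7, -3.4, -14.5]
grip_width: 0.0239
grasp_force: 30.0
```

```bash
cat >> h.py <<'E'
S0=np.array([.5042,-.2270,0])   # handle at start
def track(n,log="track.csv"):
    for _ in range(n):
        s=env.observe();p,d=env.capture("wrist");l,r=rowsLR(p,s,d);x=(s["position"]-S0)@E_
        th=(r-l-10.8)/221
        print(f'{s["t"]:.3f} s={x*1000:.1f} th={th:.4f} L{l:.1f} R{r:.1f}',np.round(s["force"],1) if _==n-1 else "")
        open(log,"a").write(f'{s["t"]},{x},{th}\n')
E
python3 -c "
from h import *
track(3)
p,d=env.capture('side');cv2.imwrite('pics/s1.png',cv2.resize(p[160:340,220:500,::-1],None,fx=2.5,fy=2.5))"
```

```text
6.175 s=72.2 th=-0.0443 L301.0 R302.0 
6.225 s=72.6 th=-0.0443 L301.0 R302.0 
6.275 s=72.6 th=-0.0443 L301.0 R302.0 [  4.7   2.4 -15. ]
```

View pics/s1.png

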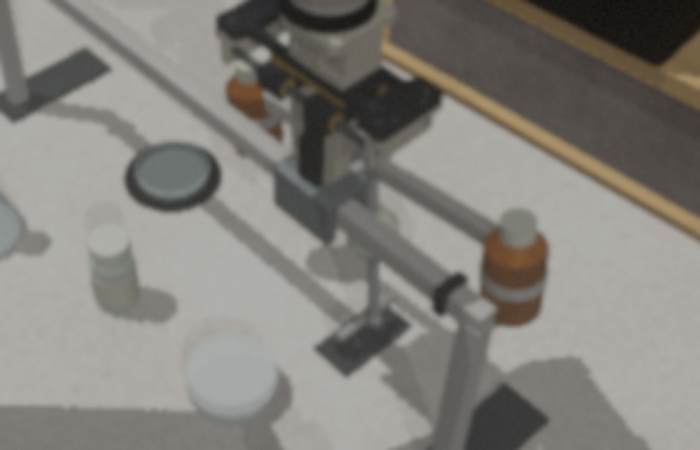

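The side crop shows the tube at (375,315) resting against the parking bar, with the yoke leaning. In the wrist view the rail hides the right bottle's bottom, so I track with the side camera instead, using the near amber bottle that is fully visible at (515,275).

```bash
cat >> h.py <<'E'
def bottle_phi(p,x):
    """angle of bottle_a about pivot, trolley at S0+x*E_"""
    piv=S0+E_*x+N_*.065;piv[2]=.26
    K,k,R,t=cam("side")
    c0=cv2.projectPoints((piv-E_*.165)[None],env.camera_info("side")["rvec"],t,K,k)[0].ravel()
    h=cv2.cvtColor(p,cv2.COLOR_RGB2HSV);am=((h[:,:,0]<18)&(h[:,:,1]>95)&(h[:,:,2]>40)).astype(np.uint8)
    roi=np.zeros_like(am);cv2.circle(roi,tuple(int(v) for v in c0),42,1,-1);am*=roi
    am=cv2.morphologyEx(am,cv2.MORPH_OPEN,np.ones((3,3),np.uint8));v,u=np.nonzero(am)
    o,d=rays("side",[[u.mean(),v.mean()]]);d=d[0];P=o+d*(((piv-o)@N_)/(d@N_))
    q=P-piv;return np.arctan2(-q[2],-(q@E_)),np.hypot(q[2],q@E_),len(u),(round(u.mean(),1),round(v.mean(),1))
PHI0=0.
def track(n,log="track.csv",quiet=False):
    for j in range(n):
        s=env.observe();p,_=env.capture("side");x=(s["position"]-S0)@E_;f=bottle_phi(p,x)
        if not quiet: print(f'{s["t"]:.3f} s={x*1000:.1f} th={f[0]-PHI0:.4f} r={f[1]:.3f} n={f[2]}',f[3],np.round(s["force"],1) if j==n-1 else "")
        open(log,"a").write(f'{s["t"]},{x},{f[0]-PHI0}\n')
E
rm -f track.csv
python3 -c "
from h import *
print(bottle_phi(np.load('pics/side0.npz')['p'],0));track(3)"
```

```text
(np.float64(0.21873264911390808), np.float64(0.16950128970456674), 492, (np.float64(449.4), np.float64(295.9)))
6.375 s=72.5 th=0.0729 r=0.170 n=469 (np.float64(425.4), np.float64(269.3)) 
6.425 s=72.4 th=0.0702 r=0.170 n=472 (np.float64(425.5), np.float64(269.1)) 
6.475 s=72.4 th=0.0751 r=0.170 n=474 (np.float64(425.5), np.float64(269.4)) [  4.7   1.1 -13.8]
```

Request:
drive_tool([
  {"angular":[0,0,0],"delta_pos":[0,5,0],"fingers":1},
  {"angular":[0,0,0],"delta_pos":[0,6,0],"fingers":1},
  {"angular":[0,0,0],"delta_pos":[0,4,0],"fingers":1},
])

```text
t: 6.9
position: [0.5102, -0.1403, 0.2924]
tool_rot: [0.111, 3.14, -0.0]
force: [5.2, -2.8, -15.4]
grip_width: 0.024
grasp_force: 30.0
```

```bash
sed -i 's/^PHI0=0./PHI0=.2187/' h.py; rm -f track.csv; python3 -c "
from h import *
track(2)"
```

```text
6.900 s=86.9 th=-0.2029 r=0.169 n=512 (np.float64(420.9), np.float64(262.4)) 
6.950 s=87.3 th=-0.2032 r=0.170 n=516 (np.float64(420.8), np.float64(262.3)) [  5.8  -0.4 -16. ]
```

Request:
drive_tool([
  {"angular":[0,0,0],"delta_pos":[0,6,0],"fingers":1},
  {"angular":[0,0,0],"delta_pos":[0,6,0],"fingers":1},
  {"angular":[0,0,0],"delta_pos":[0,5,0],"fingers":1},
  {"angular":[0,0,0],"delta_pos":[0,8,0],"fingers":1},
  {"angular":[0,0,0],"delta_pos":[0,12,0],"fingers":1},
  {"angular":[0,0,0],"delta_pos":[0,16,0],"fingers":1},
  {"angular":[0,0,0],"delta_pos":[0,20,0],"fingers":1},
  {"angular":[0,0,0],"delta_pos":[0,24,0],"fingers":1},
  {"angular":[0,0,0],"delta_pos":[0,24,0],"fingers":1},
  {"angular":[0,0,0],"delta_pos":[0,22,0],"fingers":1},
  {"angular":[0,0,0],"delta_pos":[0,18,0],"fingers":1},
  {"angular":[0,0,0],"delta_pos":[0,14,0],"fingers":1},
  {"angular":[0,0,0],"delta_pos":[0,10,0],"fingers":1},
  {"angular":[0,0,0],"delta_pos":[0,7,0],"fingers":1},
  {"angular":[0,0,0],"delta_pos":[0,4,0],"fingers":1},
  {"angular":[0,0,0],"delta_pos":[0,2,0],"fingers":1},
])

```text
t: 9.0
position: [0.5246, 0.0569, 0.2924]
tool_rot: [0.111, 3.139, -0.001]
force: [8.7, -3.0, -17.0]
grip_width: 0.024
grasp_force: 30.0
```

```bash
rm -f track.csv
cat > fit.py <<'E'
import numpy as np,sys
from scipy.optimize import curve_fit
d=np.loadtxt("track.csv",delimiter=",",ndmin=2);d=d[d[:,0]>=float(sys.argv[1])] if len(sys.argv)>1 else d
t0=d[-1,0]+.05;t=d[:,0]-t0
f=lambda t,a,b,c,w:a*np.cos(w*t)+b*np.sin(w*t)+c
p,C=curve_fit(f,t,d[:,2],[.1,.1,0,3.9],bounds=([-1,-1,-.1,3.4],[1,1,.1,4.5]))
print("at t=%.3f s=%.1f: th=%.4f thd=%.4f amp=%.4f off=%.4f w=%.4f+-%.3f Le=%.3f res=%.4f"%(t0,d[-1,1]*1e3,p[0],p[1]*p[3],np.hypot(*p[:2]),p[2],p[3],C[3,3]**.5,9.81/p[3]**2,np.std(d[:,2]-f(t,*p))))
E
python3 -c "
from h import *
track(2);track(32,quiet=True);track(1)"; python3 fit.py; awk -F, 'NR%4==1' track.csv
```

```text
9.000 s=284.6 th=-0.2140 r=0.169 n=454 (np.float64(354.5), np.float64(213.5)) 
9.050 s=284.8 th=-0.2123 r=0.169 n=455 (np.float64(354.5), np.float64(213.6)) [  8.6  -1.5 -17.2]
10.700 s=284.8 th=-0.1296 r=0.168 n=299 (np.float64(353.7), np.float64(217.5)) [  8.2  -0.3 -16.6]
at t=10.750 s=284.8: th=0.0060 thd=0.5964 amp=0.1327 off=-0.0924 w=4.5000+-0.036 Le=0.484 res=0.0088
9.0,0.2846387971189172,-0.21404370295381747
9.2,0.2847808316503763,-0.1767170672192881
9.4,0.28479027647089344,-0.056879649349737715
9.6,0.2848181128342206,0.03557251421370611
9.8,0.28479963944000336,0.03114063944723794
10.0,0.2848085159953063,-0.07619705677557095
10.2,0.28479360290146066,-0.18390445384743964
10.4,0.28481260882138865,-0.21396069907465598
10.6,0.2847869436324584,-0.17720600008236748
```

```bash
python3 -c "
from h import *
s=env.observe();p,d=env.capture('side');q,_=env.capture('top')
np.savez('pics/b.npz',p=p,d=d,q=q);print(s['t'])
a=cv2.resize(p[140:300,250:450,::-1],(600,480));b=q[150:270,120:380,::-1]
cv2.imwrite('pics/s2.png',a);print(cam('side')[2].T@-cam('side')[3],cam('top')[2].T@-cam('top')[3])
cv2.imwrite('pics/t2.png',cv2.resize(b,(780,360)))"
```

```text
10.75
[-0.0137777  -0.59473419  0.97046073] [ 0.38837176 -0.04945719  1.27256491]
```

View pics/s2.png

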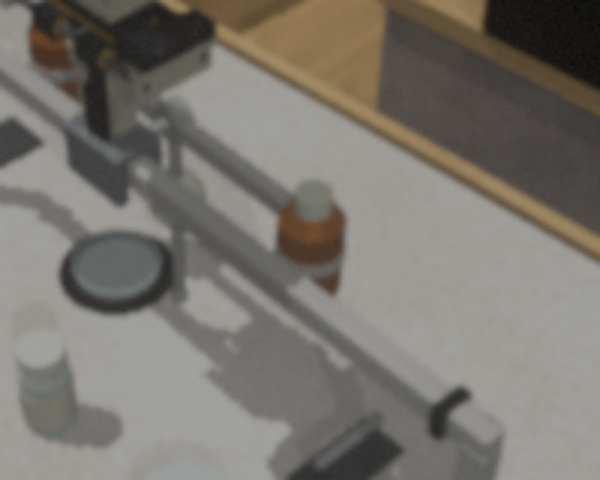

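View pics/t2.png

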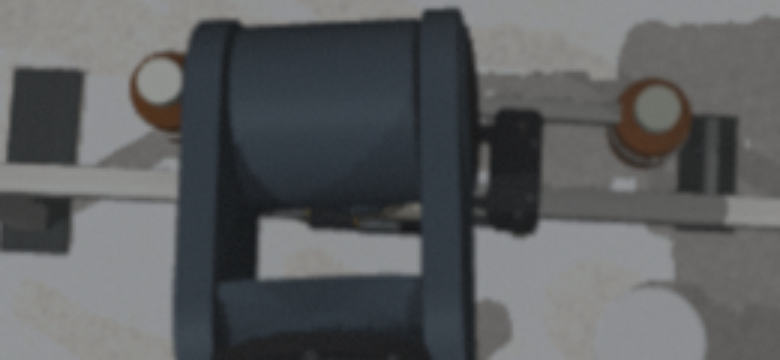

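The top view is blocked by the arm. The side crop shows the rail hiding the lower part of bottle_a (around (320,285) in the crop), so I use only the top of the amber blob.

```bash
cat >> h.py <<'E'
def bottle_phi(p,x,N=130):
    piv=S0+E_*x+N_*.065;piv[2]=.26
    K,k,R,t=cam("side")
    c0=cv2.projectPoints((piv-E_*.165)[None],env.camera_info("side")["rvec"],t,K,k)[0].ravel()
    h=cv2.cvtColor(p,cv2.COLOR_RGB2HSV);am=((h[:,:,0]<18)&(h[:,:,1]>95)&(h[:,:,2]>40)).astype(np.uint8)
    roi=np.zeros_like(am);cv2.circle(roi,tuple(int(v) for v in c0),42,1,-1);am*=roi
    am=cv2.morphologyEx(am,cv2.MORPH_OPEN,np.ones((3,3),np.uint8));v,u=np.nonzero(am);n=len(u);v,u=v[:N],u[:N]
    o,d=rays("side",[[u.mean(),v.mean()]]);d=d[0];P=o+d*(((piv-o)@N_)/(d@N_))
    q=P-piv;return np.arctan2(-q[2],-(q@E_)),np.hypot(q[2],q@E_),n,(round(u.mean(),1),round(v.mean(),1))
E
rm -f track.csv
python3 -c "
from h import *
import h
h.PHI0=bottle_phi(np.load('pics/side0.npz')['p'],0)[0];print(h.PHI0)
track(2);track(30,quiet=True);track(1)"; python3 fit.py; awk -F, 'NR%4==1' track.csv
```

```text
0.06400247019334518
10.850 s=284.8 th=0.0913 r=0.162 n=234 (np.float64(351.3), np.float64(218.9)) 
10.900 s=284.8 th=0.1276 r=0.162 n=211 (np.float64(351.0), np.float64(220.6)) [  8.7  -0.1 -17.1]
12.450 s=284.8 th=0.1949 r=0.163 n=166 (np.float64(350.3), np.float64(223.4)) [  9.1  -0.4 -15.4]
at t=12.500 s=284.8: th=0.2149 thd=-0.0971 amp=0.2160 off=-0.0177 w=4.5000+-0.013 Le=0.484 res=0.0041
10.85,0.28482475924109496,0.09125766773009417
11.05,0.28480837825661975,0.19695704702226804
11.25,0.2848100252020777,0.13527022476471204
11.45,0.28479082110066284,-0.03707085574572372
11.65,0.28479280882172026,-0.19473106894326017
11.85,0.2847877795965671,-0.225757187776492
12.05,0.2848053375960784,-0.0887767735398953
12.25,0.28479441831783575,0.10424234528912885
12.45,0.2848299916630382,0.19485572125966785
```

```bash
sed -i 's/3.4\],\[1,1,.1,4.5\]/3.4],[1,1,.1,5.5]/' fit.py; python3 fit.py
python3 - <<'E'
import numpy as np
d=np.loadtxt("track.csv",delimiter=",");print(np.round(d[:,[0,2]],3)[[3,4,5,17,18,19,20,21]].tolist())
E
```

```text
at t=12.500 s=284.8: th=0.2146 thd=-0.1151 amp=0.2161 off=-0.0183 w=4.5215+-0.012 Le=0.480 res=0.0039
[[11.0, 0.184], [11.05, 0.197], [11.1, 0.198], [11.7, -0.221], [11.75, -0.23], [11.8, -0.231], [11.85, -0.226], [11.9, -0.209]]
```

```bash
cat > plan.py <<'E'
import numpy as np,sys
th,thd,D,w,N=[float(a) for a in sys.argv[1:6]];N=int(N);tau=float(sys.argv[6]) if len(sys.argv)>6 else .04
dt=.125;L=9.81/w**2;T=N*dt+tau
def term(w_):
    tk=np.arange(N+1)*dt+tau       # velocity steps at tk (N+1 of them)
    A=np.array([-np.sin(w_*(T-tk))/(L*w_),-np.cos(w_*(T-tk))/(L*w_)])
    S=np.diff(np.eye(N+1,N),axis=0) if 0 else (np.eye(N+1,N)-np.eye(N+1,N,-1))  # v (m/s)->dv
    b=np.array([th*np.cos(w_*T)+thd/w_*np.sin(w_*T),-th*w_*np.sin(w_*T)+thd*np.cos(w_*T)])
    return A@S,b,S
A,b,S=term(w)
rows=[np.full((1,N),dt)*300];rhs=[np.array([D*300])]
for w_,k in ((w,30),(w*.97,3),(w*1.03,3)):
    a,c,_=term(w_);W=np.array([w_,1])[:,None]*k/w_;rows.append(a*W);rhs.append(-c*W[:,0])
rows.append(S*.3);rhs.append(np.zeros(N+1))
v=np.linalg.lstsq(np.vstack(rows),np.concatenate(rhs),rcond=None)[0]
mm=np.round(v*dt*1000);mm[np.argmax(abs(mm))]+=np.round(D*1000-mm.sum())
print(mm.astype(int).tolist(),"sum",mm.sum())
v=mm/1000/dt
for w_ in (w*.95,w,w*1.05):
    a,c,_=term(w_);e=a@v+c;print("w %.2f residual amp %.4f"%(w_,np.hypot(e[0],e[1]/w_)))
# peak angle by simulation
dvs=S@v;t=np.arange(0,T,.01);x=np.array([th,thd]);mx=0
for i in t:
    k=np.where((np.arange(N+1)*dt+tau>=i)&(np.arange(N+1)*dt+tau<i+.01))[0]
    x=x+[0,-dvs[k].sum()/L];c_,s_=np.cos(w*.01),np.sin(w*.01);x=np.array([x[0]*c_+x[1]/w*s_,-x[0]*w*s_+x[1]*c_]);mx=max(mx,abs(x[0]))
print("peak th",mx,"max row",abs(mm).max())
E
python3 plan.py .2146 -.115 .0992 4.52 18; python3 plan.py .2146 -.115 .0992 4.52 20
```

```text
[21, 27, 22, 11, 3, 6, 19, 41, 62, 72, 65, 40, 1, -40, -70, -80, -66, -35] sum 99.0
w 4.29 residual amp 0.0876
w 4.52 residual amp 0.0038
w 4.75 residual amp 0.0399
peak th 0.44051814352131147 max row 80.0
[-4, -8, -11, -12, -11, -6, 4, 18, 37, 56, 71, 78, 68, 46, 13, -23, -53, -67, -61, -36] sum 99.0
w 4.29 residual amp 0.0256
w 4.52 residual amp 0.0011
w 4.75 residual amp 0.0684
peak th 0.42194919111921325 max row 78.0
```

```bash
sed -i 's/,(w\*.97,3),(w\*1.03,3)//; s/rows.append(S\*.3)/rows.append(S*.3+0)/' plan.py; for n in 12 14 16 18 20; do echo N $n; python3 plan.py .2146 -.115 .0992 4.52 $n; done
```

```text
N 12
N 14
N 16
N 18
N 20Traceback (most recent call last):
  File "plan.py", line 12, in <module>
    for w_,k in ((w,30)):
        ^^^^
TypeError: cannot unpack non-iterable float object
Traceback (most recent call last):
  File "plan.py", line 12, in <module>
    for w_,k in ((w,30)):
        ^^^^
TypeError: cannot unpack non-iterable float object
Traceback (most recent call last):
  File "plan.py", line 12, in <module>
    for w_,k in ((w,30)):
        ^^^^
TypeError: cannot unpack non-iterable float object
Traceback (most recent call last):
  File "plan.py", line 12, in <module>
    for w_,k in ((w,30)):
        ^^^^
TypeError: cannot unpack non-iterable float object
Traceback (most recent call last):
  File "plan.py", line 12, in <module>
    for w_,k in ((w,30)):
        ^^^^
TypeError: cannot unpack non-iterable float object
```

```bash
sed -i 's/((w,30))/((w,30),)/' plan.py; for n in 12 14 16 18 20; do echo N $n; python3 plan.py .2146 -.115 .0992 4.52 $n; done
```

```text
N 12
[2, -12, -31, -46, -47, -33, -5, 29, 58, 73, 69, 42] sum 99.0
w 4.29 residual amp 0.0826
w 4.52 residual amp 0.0009
w 4.75 residual amp 0.0610
peak th 0.3702401007796935 max row 73.0
N 14
[14, 8, -14, -40, -60, -66, -53, -23, 16, 52, 77, 83, 68, 37] sum 99.0
w 4.29 residual amp 0.0641
w 4.52 residual amp 0.0002
w 4.75 residual amp 0.0672
peak th 0.5301313054797331 max row 83.0
N 16
[3, 1, -3, -8, -12, -12, -7, 1, 11, 20, 26, 27, 23, 17, 9, 3] sum 99.0
w 4.29 residual amp 0.0827
w 4.52 residual amp 0.0010
w 4.75 residual amp 0.0869
peak th 0.21323121067075396 max row 27.0
N 18
[-3, -16, -32, -41, -39, -24, 2, 33, 59, 75, 75, 61, 35, 7, -17, -30, -29, -17] sum 99.0
w 4.29 residual amp 0.1656
w 4.52 residual amp 0.0024
w 4.75 residual amp 0.1030
peak th 0.6130726038632763 max row 75.0
N 20
[13, 13, 1, -15, -27, -31, -23, -4, 21, 46, 63, 63, 57, 36, 9, -15, -31, -35, -28, -14] sum 99.0
w 4.29 residual amp 0.0933
w 4.52 residual amp 0.0024
w 4.75 residual amp 0.1209
peak th 0.5393118726614221 max row 63.0
```

```bash
cat >> plan.py <<'E'
if N==18:
    z=np.array([3, 1, -3, -8, -12, -12, -7, 1, 11, 20, 26, 27, 23, 17, 9, 3,0,0])/1000/dt
    M=np.vstack(rows);r=np.concatenate(rhs)
    for q in (z,np.linalg.lstsq(M,r,rcond=None)[0]): print("cost",np.linalg.norm(M@q-r),(A@q+b))
E
python3 plan.py .2146 -.115 .0992 4.52 18|tail -2
```

```text
cost 4.916442165664218 [0.06106289 0.68729265]
cost 0.18824805129611233 [-7.77701570e-06  9.14125508e-04]
```

```bash
cat > plan.py <<'E'
import numpy as np,sys
from scipy.optimize import lsq_linear
th,thd,D,w,N=[float(a) for a in sys.argv[1:6]];N=int(N);tau=.04;dt=.125
def run(v,w,x0,full=False):
    """v: row speeds m/s; exact stepping at 5 ms, trolley delayed by tau"""
    L=9.81/w**2;h=.005;R=np.array([[np.cos(w*h),np.sin(w*h)/w],[-w*np.sin(w*h),np.cos(w*h)]])
    n=round((N*dt+tau)/h)+1;vd=np.zeros(n+1);k0=round(tau/h)
    vd[k0:k0+N*25]=np.repeat(v,25);x=np.array(x0,float);out=[];p=0.
    for i in range(n):
        x=R@(x+[0,-(vd[i]-p)/L]);p=vd[i];out.append(x)
    return np.array(out) if full else x
A=np.array([run(e,w,[0,0]) for e in np.eye(N)]).T;b=run(np.zeros(N),w,[th,thd])
S=np.eye(N+1,N)-np.eye(N+1,N,-1);W=np.diag([30,30/w])
M=np.vstack([np.full((1,N),dt)*300,W@A,S*.1,np.eye(N)*.03]);r=np.r_[D*300,-W@b,np.zeros(2*N+1)]
v=lsq_linear(M,r,bounds=(-.4,.4)).x
mm=np.round(v*dt*1000);mm[np.argmax(abs(mm))]+=np.round(D*1000-mm.sum());v=mm/1000/dt
print(mm.astype(int).tolist(),"sum",mm.sum(),"peak %.3f"%abs(run(v,w,[th,thd],1)[:,0]).max(),"resid",[round(float(np.hypot(*(run(v,q,[th,thd])*[1,1/q]))),4) for q in (w*.95,w,w*1.05)])
E
for n in 12 14 16 18 20; do echo N $n; python3 plan.py .2146 -.115 .0992 4.52 $n; done
```

```text
N 12
[12, 13, 7, -2, -8, -10, -5, 5, 17, 25, 26, 19] sum 99.0 peak 0.214 resid [0.0544, 0.0015, 0.0607]
N 14
[4, 3, -2, -7, -9, -8, -2, 6, 16, 23, 25, 24, 17, 9] sum 99.0 peak 0.214 resid [0.0576, 0.0031, 0.0544]
N 16
[4, 2, -3, -8, -10, -8, -2, 7, 16, 23, 24, 24, 18, 10, 3, -1] sum 99.0 peak 0.214 resid [0.0567, 0.0035, 0.053]
N 18
[4, 3, 0, -4, -6, -5, 1, 8, 17, 23, 22, 23, 17, 9, 1, -4, -6, -4] sum 99.0 peak 0.214 resid [0.0608, 0.0066, 0.0653]
N 20
[4, 3, 0, -4, -6, -4, 2, 9, 17, 23, 26, 22, 16, 8, 1, -5, -7, -5, -2, 1] sum 99.0 peak 0.214 resid [0.0671, 0.0048, 0.063]
```

Request:
drive_tool([
  {"angular":[0,0,0],"delta_pos":[0,4,0],"fingers":1},
  {"angular":[0,0,0],"delta_pos":[0,2,0],"fingers":1},
  {"angular":[0,0,0],"delta_pos":[0,-3,0],"fingers":1},
  {"angular":[0,0,0],"delta_pos":[0,-8,0],"fingers":1},
  {"angular":[0,0,0],"delta_pos":[0,-10,0],"fingers":1},
  {"angular":[0,0,0],"delta_pos":[0,-8,0],"fingers":1},
  {"angular":[0,0,0],"delta_pos":[0,-2,0],"fingers":1},
  {"angular":[0,0,0],"delta_pos":[0,7,0],"fingers":1},
  {"angular":[0,0,0],"delta_pos":[0,16,0],"fingers":1},
  {"angular":[0,0,0],"delta_pos":[0,23,0],"fingers":1},
  {"angular":[0,0,0],"delta_pos":[0,24,0],"fingers":1},
  {"angular":[0,0,0],"delta_pos":[0,24,0],"fingers":1},
  {"angular":[0,0,0],"delta_pos":[0,18,0],"fingers":1},
  {"angular":[0,0,0],"delta_pos":[0,10,0],"fingers":1},
  {"angular":[0,0,0],"delta_pos":[0,3,0],"fingers":1},
  {"angular":[0,0,0],"delta_pos":[0,-1,0],"fingers":1},
])

```text
t: 14.5
position: [0.5318, 0.1562, 0.2925]
tool_rot: [0.111, 3.138, 0.001]
force: [10.2, 0.9, -16.6]
grip_width: 0.024
grasp_force: 30.0
```

```bash
rm -f track.csv; sed -i 's/^PHI0=.*/PHI0=.064/' h.py
python3 -c "
from h import *
track(1);track(26,quiet=True);track(1)"; python3 fit.py; awk -F, 'NR%3==1' track.csv
```

```text
14.500 s=384.1 th=0.0350 r=0.163 n=233 (np.float64(324.1), np.float64(196.2)) [ 10.2   0.9 -16.6]
15.850 s=383.9 th=0.0384 r=0.163 n=234 (np.float64(324.1), np.float64(196.4)) [ 11.3   1.8 -16.5]
at t=15.900 s=383.9: th=0.0511 thd=-0.1705 amp=0.0634 off=-0.0223 w=4.5337+-0.061 Le=0.477 res=0.0033
14.5,0.38414809821584484,0.03496465187479629
14.65,0.38396369611325887,-0.001067076275073603
14.8,0.38395654431230664,-0.04741148434061629
14.95,0.38395581628441033,-0.08500263962255795
15.1,0.3839553679319693,-0.08541011253230849
15.25,0.38395870602288784,-0.06033115870916533
15.4,0.383951769573567,-0.022095247491929718
15.55,0.38394780632585085,0.01704830546496222
15.7,0.3839347935357187,0.03845230344439128
15.85,0.38394653681450613,0.03844493894077272
```

```bash
sed -i 's/tau=.04;dt/tau=float(sys.argv[6]);G=float(sys.argv[7]);dt/; s/L=9.81\/w\*\*2;h/L=9.81\/w**2\/G;h/' plan.py
cat > cal.py <<'E'
import numpy as np,sys
sys.argv=["p",".2146","-.115",".0992","4.53","16",".04","1"];src=open("plan.py").read().split("A=np.array")[0]
mm=[4,2,-3,-8,-10,-8,-2,7,16,23,24,24,18,10,3,-1]
for tau in (0.02,.04,.06,.08,.1):
  for G in (.7,.8,.9,1.,1.1):
    g={};exec(src,g);g["tau"]=tau;g["G"]=G;w=4.53
    x=g["run"](np.array(mm)/125,w,[.2146,-.115]);T=3.4-(2+tau+.005)
    y=np.array([x[0]*np.cos(w*T)+x[1]/w*np.sin(w*T),-x[0]*np.sin(w*T)+x[1]/w*np.cos(w*T)])
    print(tau,G,"err %.4f"%np.hypot(*(y-[.0511,-.1705/w])))
E
python3 cal.py|sort -k4|head -6
for n in 8 10 12 14; do python3 plan.py .0511 -.1705 0 4.53 $n .04 1;done
```

```text
0.02 1.1 err 0.0357
0.04 1.1 err 0.0527
0.02 1.0 err 0.0538
0.04 1.0 err 0.0652
0.06 1.1 err 0.0726
0.02 0.9 err 0.0737
[9, 5, -4, -10, -10, -4, 5, 9] sum 0.0 peak 0.053 resid [0.0153, 0.004, 0.0108]
[3, 2, -2, -5, -8, -5, -1, 3, 7, 6] sum 0.0 peak 0.052 resid [0.0125, 0.001, 0.015]
[0, -1, -3, -5, -5, -4, -1, 2, 4, 5, 5, 3] sum 0.0 peak 0.050 resid [0.0138, 0.0029, 0.0118]
[-1, -3, -4, -4, -5, -4, -1, 2, 4, 5, 5, 4, 2, 0] sum 0.0 peak 0.050 resid [0.0141, 0.0034, 0.0106]
```

```bash
sed -i 's/in (0.02,.04,.06,.08,.1)/in (0,.005,.01,.02)/; s/in (.7,.8,.9,1.,1.1)/in (1,1.1,1.2,1.3,1.4)/' cal.py; python3 cal.py|sort -k4|head -5
for n in 8 10 12; do python3 plan.py .0511 -.1705 0 4.53 $n .01 1.15;done
```

```text
0 1.2 err 0.0068
0.005 1.2 err 0.0086
0.01 1.2 err 0.0131
0 1.3 err 0.0146
0.005 1.3 err 0.0156
[8, 5, -2, -8, -9, -4, 3, 7] sum 0.0 peak 0.052 resid [0.0146, 0.0031, 0.0096]
[3, 2, -1, -4, -5, -5, -2, 2, 5, 5] sum 0.0 peak 0.051 resid [0.0162, 0.0059, 0.011]
[0, -1, -2, -4, -4, -4, -2, 1, 3, 5, 5, 3] sum 0.0 peak 0.050 resid [0.0136, 0.0015, 0.0124]
```

```bash
for n in 10 12 14; do python3 plan.py .0511 -.1705 0 4.53 $n 0 1.2;done
```

```text
[3, 2, -1, -4, -5, -5, -2, 2, 5, 5] sum 0.0 peak 0.050 resid [0.0157, 0.0036, 0.0098]
[1, 0, -2, -4, -4, -4, -2, 1, 3, 3, 5, 3] sum 0.0 peak 0.050 resid [0.0115, 0.0032, 0.0146]
[0, -2, -3, -4, -4, -4, -2, 1, 3, 4, 4, 4, 2, 1] sum 0.0 peak 0.050 resid [0.0113, 0.0018, 0.0127]
```

Request:
drive_tool([
  {"angular":[0,0,0],"delta_pos":[0,0,0],"fingers":1},
  {"angular":[0,0,0],"delta_pos":[0,-2,0],"fingers":1},
  {"angular":[0,0,0],"delta_pos":[0,-3,0],"fingers":1},
  {"angular":[0,0,0],"delta_pos":[0,-4,0],"fingers":1},
  {"angular":[0,0,0],"delta_pos":[0,-4,0],"fingers":1},
  {"angular":[0,0,0],"delta_pos":[0,-4,0],"fingers":1},
  {"angular":[0,0,0],"delta_pos":[0,-2,0],"fingers":1},
  {"angular":[0,0,0],"delta_pos":[0,1,0],"fingers":1},
  {"angular":[0,0,0],"delta_pos":[0,3,0],"fingers":1},
  {"angular":[0,0,0],"delta_pos":[0,4,0],"fingers":1},
  {"angular":[0,0,0],"delta_pos":[0,4,0],"fingers":1},
  {"angular":[0,0,0],"delta_pos":[0,4,0],"fingers":1},
  {"angular":[0,0,0],"delta_pos":[0,2,0],"fingers":1},
  {"angular":[0,0,0],"delta_pos":[0,1,0],"fingers":1},
])

```text
t: 17.65
position: [0.5317, 0.1554, 0.2925]
tool_rot: [0.112, 3.138, -0.001]
force: [10.4, -3.0, -15.8]
grip_width: 0.0238
grasp_force: 30.0
```

```bash
cp track.csv track1.csv; rm -f track.csv
python3 -c "
from h import *
s=env.observe();p,d=env.capture('side');np.savez('pics/e.npz',p=p,d=d);cv2.imwrite('pics/s3.png',cv2.resize(p[170:270,250:370,::-1],(720,600),interpolation=2));print(s['t'])
track(1);track(22,quiet=True);track(1)"; python3 fit.py; awk -F, 'NR%3==1' track.csv
```

```text
17.65
17.700 s=383.5 th=-0.0204 r=0.164 n=260 (np.float64(324.5), np.float64(193.7)) [ 10.4  -3.  -15.3]
18.850 s=383.5 th=-0.0207 r=0.163 n=263 (np.float64(324.4), np.float64(193.7)) [  9.1  -0.4 -15.8]
at t=18.900 s=383.5: th=-0.0004 thd=0.0138 amp=0.0025 off=-0.0191 w=5.5000+-0.606 Le=0.324 res=0.0017
17.7,0.3834570109876137,-0.020429907429145758
17.85,0.38346485162163235,-0.019064672826510094
18.0,0.3834372606883536,-0.017339663978553015
18.15,0.38345859183498426,-0.015131740235013139
18.3,0.38344577514446876,-0.02049250940707227
18.45,0.3834614370991324,-0.02049666965786305
18.6,0.38345841767061367,-0.020569065718281154
18.75,0.3834472393231842,-0.020277507546524527
```

View pics/s3.png

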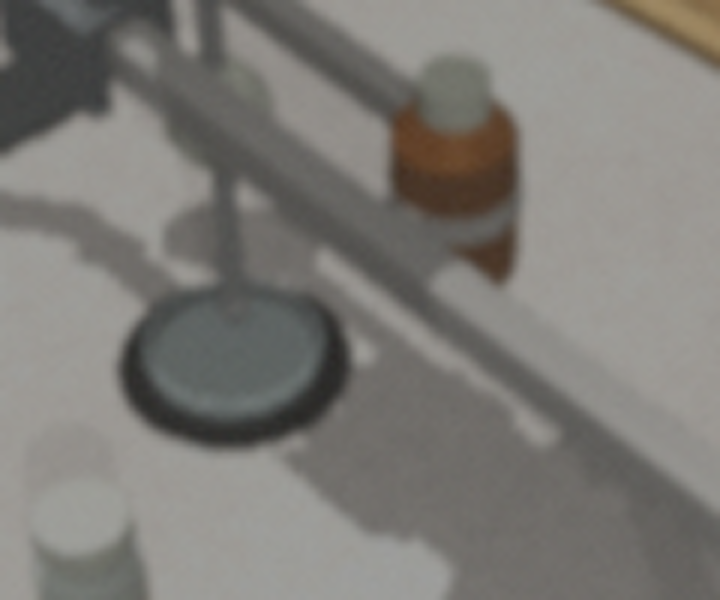

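The crop shows the tube's ball end at (235,312), i.e. pixel (289.2, 222.0), over the dish whose coaster spans (120–350, 285–447). Swing is down to about 0.0025 rad. I check the aim against the dish.

Run:
```python
from h import *
np.set_printoptions(precision=4,suppress=True)
x=.3835;piv=S0+E_*x+N_*.065;piv[2]=.26
o,d=rays("side",[[289.2,222.0]]);d=d[0];P=o+d*(((piv-o)@N_)/(d@N_));print("tip in plane s,z",(P-S0)@E_,P[2])
print("tip at z=.045",(plane("side",[[289.2,222.0]],.045)[0]-S0)@E_)
for n,f,k in (("side","pics/e.npz","p"),("side","pics/side0.npz","p"),("top","pics/top0.npz","p")):
    p=np.load(f)[k];h=cv2.cvtColor(p,cv2.COLOR_RGB2HSV)[:,:,2]
    c=(289,230) if n=="side" else (228,201)
    v,u=np.nonzero(h<75);W=plane(n,np.c_[u,v],.004);c0=np.array([.597,.1515])
    r=np.hypot(*(W[:,:2]-c0).T);W=W[(r<.068)&(r>.047)]   # coaster ring only
    M=np.c_[2*W[:,:2],np.ones(len(W))];q=np.linalg.lstsq(M,(W[:,:2]**2).sum(1),rcond=None)[0]
    C=np.r_[q[:2],0];ang=np.arctan2(W[:,1]-q[1],W[:,0]-q[0]);print(n,C[:2],"r",np.sqrt(q[2]+q[0]**2+q[1]**2),len(W),"s",(C-S0)@E_,"n",(C-S0)@N_,"cover",len(np.unique((ang*6).astype(int))))
# tube zero (plumb) cross check: bottle_b/a via depth of beam in side
```

```text
tip in plane s,z 0.37910226456618207 0.041085263746486134
tip at z=.045 0.3758037946444979
side [0.5972 0.1521] r 0.05294682286323057 182 s 0.3847494062304405 n 0.06557527670542404 cover 27
side [0.5967 0.1518] r 0.05252911025536366 176 s 0.3845003681959803 n 0.06505514980988746 cover 27
top [0.5977 0.1523] r 0.05385140190829269 520 s 0.38500938348719427 n 0.06603810325024037 cover 32
```

Run:
```python
from h import *
f=np.load("pics/e.npz");uv,P=cloud("side",f["d"]);S=(P-S0)@E_;X=(P-S0)@N_;Z=P[:,2]
g=cv2.cvtColor(f["p"],cv2.COLOR_RGB2GRAY).astype(float)
piv=S0+E_*.3835+N_*.065;piv[2]=.26
def inplane(u,v):
    o,d=rays("side",[[u,v]]);d=d[0];Q=o+d*(((piv-o)@N_)/(d@N_));return (Q-S0)@E_,Q[2]
for r in range(206,224):
    m=(uv[:,1]==r)&(abs(uv[:,0]-288)<9)&(abs(X-.065)<.025)&(Z>.04)&(abs(S-.38)<.03)
    row=g[r,278:300];w=np.clip(np.median(row)-8-row,0,None);uc=(w*np.arange(278,300)).sum()/max(w.sum(),1e-6)
    du=uv[m,0].mean() if m.any() else 0
    print(r,"dark u %.1f"%uc,"depth u %.1f n%d X%.3f"%(du,m.sum(),X[m].mean() if m.any() else 0),"s,z dark %.4f %.3f"%inplane(uc,r),"depth %.4f"%inplane(du,r)[0])
m=(abs(X-.065)<.02)&(abs(Z-.26)<.03)
for a in (.25,.27,.29,.31,.33,.43,.45,.47):
    k=m&(abs(S-a)<.01);print(a,k.sum(),np.median(Z[k]) if k.any() else 0)
```

```text
206 dark u 292.2 depth u 287.5 n4 X0.063 s,z dark 0.3581 0.120 depth 0.3809
207 dark u 289.2 depth u 287.5 n4 X0.063 s,z dark 0.3726 0.106 depth 0.3813
208 dark u 287.2 depth u 287.5 n4 X0.062 s,z dark 0.3833 0.095 depth 0.3817
209 dark u 287.2 depth u 287.5 n4 X0.062 s,z dark 0.3835 0.091 depth 0.3821
210 dark u 287.3 depth u 287.5 n4 X0.062 s,z dark 0.3838 0.087 depth 0.3826
211 dark u 287.4 depth u 287.5 n4 X0.062 s,z dark 0.3837 0.083 depth 0.3830
212 dark u 287.5 depth u 287.5 n4 X0.062 s,z dark 0.3836 0.079 depth 0.3834
213 dark u 287.5 depth u 287.5 n4 X0.063 s,z dark 0.3838 0.075 depth 0.3839
214 dark u 287.8 depth u 288.0 n5 X0.063 s,z dark 0.3827 0.071 depth 0.3818
215 dark u 288.3 depth u 288.0 n5 X0.063 s,z dark 0.3808 0.069 depth 0.3822
216 dark u 288.9 depth u 288.5 n4 X0.063 s,z dark 0.3781 0.066 depth 0.3801
217 dark u 289.2 depth u 288.5 n4 X0.063 s,z dark 0.3771 0.063 depth 0.3805
218 dark u 286.0 depth u 288.5 n4 X0.063 s,z dark 0.3938 0.047 depth 0.3810
219 dark u 0.0 depth u 288.5 n4 X0.063 s,z dark -6.8638 5.208 depth 0.3814
220 dark u 280.0 depth u 288.5 n6 X0.062 s,z dark 0.4270 0.015 depth 0.3818
221 dark u 282.5 depth u 288.5 n6 X0.062 s,z dark 0.4139 0.020 depth 0.3823
222 dark u 278.2 depth u 288.5 n6 X0.062 s,z dark 0.4384 -0.002 depth 0.3827
223 dark u 281.1 depth u 288.5 n4 X0.059 s,z dark 0.4224 0.005 depth 0.3831
0.25 43 0.2630252205890242
0.27 61 0.26246106370803013
0.29 52 0.2621563690855225
0.31 52 0.26170370982663504
0.33 52 0.2625145287221124
0.43 21 0.25935238164343466
0.45 0 0
0.47 0 0
```

Tube is at s≈382.2 mm and the dish centre at 384.8 mm, so I nudge 2 mm in two half-period-spaced steps, then release.

Request:
drive_tool([
  {"angular":[0,0,0],"delta_pos":[0,1,0],"fingers":1},
  {"angular":[0,0,0],"delta_pos":[0,0,0],"fingers":1},
  {"angular":[0,0,0],"delta_pos":[0,0,0],"fingers":1},
  {"angular":[0,0,0],"delta_pos":[0,0,0],"fingers":1},
  {"angular":[0,0,0],"delta_pos":[0,0,0],"fingers":1},
  {"angular":[0,0,0],"delta_pos":[0,0.5,0],"fingers":1},
  {"angular":[0,0,0],"delta_pos":[0,0.5,0],"fingers":1},
  {"angular":[0,0,0],"delta_pos":[0,0,0],"fingers":1},
  {"angular":[0,0,0],"delta_pos":[0,0,0],"fingers":0},
  {"angular":[0,0,0],"delta_pos":[0,0,0],"fingers":0},
  {"angular":[0,0,0],"delta_pos":[0,0,0],"fingers":0},
  {"angular":[0,0,0],"delta_pos":[0,0,0],"fingers":0},
  {"angular":[0,0,0],"delta_pos":[0,0,0],"fingers":0},
  {"angular":[0,0,0],"delta_pos":[0,0,0],"fingers":0},
  {"angular":[0,0,0],"delta_pos":[0,0,0],"fingers":0},
  {"angular":[0,0,0],"delta_pos":[0,0,0],"fingers":0},
])

```text
t: 20.9
position: [0.5312, 0.1578, 0.2926]
tool_rot: [-0.111, -3.14, -0.0]
force: [-0.5, 0.6, 0.6]
grip_width: 0.0924
grasp_force: 0.0
```

```bash
rm -f track.csv
python3 -c "
from h import *
s=env.observe();print(s['t'],s['position'],s['force'],s['grip_width'])
track(18,quiet=True)"; cut -d, -f1,3 track.csv; python3 fit.py
```

```text
20.9 [0.53121422 0.15781384 0.29261791] [-0.54040005  0.57067339  0.59153758] 0.09239093305197583
20.9,-0.02533337937849578
20.95,-0.017309454751128293
21.0,-0.02277348653274156
21.05,-0.026585199955395433
21.1,-0.028714158681295086
21.15,-0.02915415110863258
21.2,-0.027603716602113103
21.25,-0.02659405462087471
21.3,-0.026511196404837158
21.35,-0.029807848713849845
21.4,-0.029188353538477103
21.45,-0.02558178239963254
21.5,-0.02965353207912516
21.55,-0.030151280387968986
21.6,-0.032277185126368006
21.65,-0.030250996640996307
21.7,-0.031651539893376775
21.75,-0.028714024963341793
at t=21.800 s=385.8: th=-0.0033 thd=0.0093 amp=0.0043 off=-0.0260 w=3.4000+-3.590 Le=0.849 res=0.0023
```

Released and calm. I retreat straight up and hold.

Request:
drive_tool([
  {"angular":[0,0,0],"delta_pos":[0,0,-10],"fingers":0},
  {"angular":[0,0,0],"delta_pos":[0,0,-20],"fingers":0},
  {"angular":[0,0,0],"delta_pos":[0,0,-30],"fingers":0},
  {"angular":[0,0,0],"delta_pos":[0,0,-30],"fingers":0},
  {"angular":[0,0,0],"delta_pos":[0,0,-20],"fingers":0},
  {"angular":[0,0,0],"delta_pos":[0,0,-10],"fingers":0},
  {"angular":[0,0,0],"delta_pos":[0,0,0],"fingers":0},
])

```text
t: 22.68
position: [0.5313, 0.1578, 0.413]
tool_rot: [0.111, 3.139, 0.0]
force: [0.6, 0.4, -0.8]
grip_width: 0.0928
grasp_force: 0.0
```

```bash
rm -f track.csv
python3 - <<'E'
from h import *
s=env.observe();print(s['t'],s['position'],s['force'])
p,d=env.capture("wrist")
uv,P=wcloud(s,d);S=(P-S0)@E_;X=(P-S0)@N_;Z=P[:,2]
h=(Z>.328)&(Z<.342)&(abs(S-.385)<.03)&(abs(X)<.03);print("handle s",(np.percentile(S[h],2)+np.percentile(S[h],98))/2,h.sum())
m=(abs(X-.065)<.02)&(abs(Z-.26)<.03)
print("beam z",[(a,round(float(np.median(Z[m&(abs(S-.385-a)<.008)])),4)) for a in (-.1,-.08,-.05,.05,.08,.1)])
for _ in range(10):
    q,D=env.capture("side");print(round(bottle_phi(q,.385)[0]-.064,4),end=" ")
uv,P=cloud("side",D);S=(P-S0)@E_;X=(P-S0)@N_;Z=P[:,2]
m=(abs(X-.065)<.025)&(Z>.045)&(Z<.11)&(abs(S-.383)<.03);print("\ntube s",np.median(S[m]),S[m].mean(),m.sum())
piv=S0+E_*.385+N_*.065;piv[2]=.26
o,d=rays("side",uv[m]);Q=o+d*(((piv-o)@N_)/(d@N_))[:,None];print("inplane",((Q-S0)@E_).mean())
E
```

```text
22.675 [0.53131155 0.15782005 0.41302829] [ 0.58529766  0.39485717 -0.82727645]
handle s 0.38501344703332296 1903
beam z [(-0.1, 0.2561), (-0.08, 0.2653), (-0.05, 0.2653), (0.05, 0.2652), (0.08, 0.2651), (0.1, 0.2544)]
-0.0306 -0.0279 -0.0301 -0.0321 -0.0274 -0.0318 -0.031 -0.0317 -0.0312 -0.0286 
tube s 0.3796385335882977 0.38012807077236127 74
inplane 0.3840253783492261
```

The handle is at s = 385.0 mm, the dish centre at 384.8 mm, and the beam is level. I let more than three still seconds pass, then check.

Request:
drive_tool([
  {"angular":[0,0,0],"delta_pos":[0,0,0],"fingers":0},
  {"angular":[0,0,0],"delta_pos":[0,0,0],"fingers":0},
  {"angular":[0,0,0],"delta_pos":[0,0,0],"fingers":0},
  {"angular":[0,0,0],"delta_pos":[0,0,0],"fingers":0},
  {"angular":[0,0,0],"delta_pos":[0,0,0],"fingers":0},
  {"angular":[0,0,0],"delta_pos":[0,0,0],"fingers":0},
  {"angular":[0,0,0],"delta_pos":[0,0,0],"fingers":0},
  {"angular":[0,0,0],"delta_pos":[0,0,0],"fingers":0},
  {"angular":[0,0,0],"delta_pos":[0,0,0],"fingers":0},
  {"angular":[0,0,0],"delta_pos":[0,0,0],"fingers":0},
  {"angular":[0,0,0],"delta_pos":[0,0,0],"fingers":0},
  {"angular":[0,0,0],"delta_pos":[0,0,0],"fingers":0},
  {"angular":[0,0,0],"delta_pos":[0,0,0],"fingers":0},
  {"angular":[0,0,0],"delta_pos":[0,0,0],"fingers":0},
  {"angular":[0,0,0],"delta_pos":[0,0,0],"fingers":0},
  {"angular":[0,0,0],"delta_pos":[0,0,0],"fingers":0},
  {"angular":[0,0,0],"delta_pos":[0,0,0],"fingers":0},
  {"angular":[0,0,0],"delta_pos":[0,0,0],"fingers":0},
  {"angular":[0,0,0],"delta_pos":[0,0,0],"fingers":0},
  {"angular":[0,0,0],"delta_pos":[0,0,0],"fingers":0},
])

```text
t: 25.72
position: [0.5312, 0.1578, 0.4126]
tool_rot: [-0.111, -3.14, 0.0]
force: [-0.2, 1.2, 0.3]
grip_width: 0.0929
grasp_force: 0.0
```

Run:
```python
from h import *
a=[]
for _ in range(14): a.append(bottle_phi(env.capture("side")[0],.385)[0]-.064)
a=np.array(a);print(np.round(a,4),np.ptp(a),env.observe()["t"])
if np.ptp(a)<.014: print(env.close_job())
```

```text
[-0.0312 -0.0264 -0.0317 -0.0264 -0.0226 -0.0285 -0.0279 -0.023  -0.015
 -0.0244 -0.023  -0.0166 -0.0244 -0.0238] 0.016693823457152986 26.425
```

Readings stay within about ±0.005 rad plus noise, which is about 1 mm at the tip. That is still enough, so I hand it in.

```bash
python3 -c "
from plant import env
print(env.close_job())"
```

```text
the job is handed in; nothing more can be done
None
```

I handed the job in at about 26.4 s. The trolley is released and stands within about 1 mm of the dish centre along the rail. The yoke hangs calm, with a residual swing of roughly 0.005 rad (about 1 mm at the tube tip). The tube slipped over the bar without me watching; the swing peaked around 0.25 rad, and I saw no sign of it knocking back.

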